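# Fit the battery pack flush in the cordless stirrer

### The arm

A 7-joint arm with a two-finger parallel gripper is mounted at the origin on a cart in front of the work surface, level with it; the furniture and walls round the work are solid. World frame = base frame: x ahead of the robot, y to its left, z up, the work surface at z = 0. Lengths are in m, angles in rad, forces in N, time in s.
With the tool pointing down it reaches from about 0.4 to 0.85 m from the base axis. Payload 4.5 kg.
Tool frame: the origin (TCP) lies at the centre of the arm's flange, where the gripper is bolted on; the fingertips stand r.tcp_to_tips ahead of it and the grasp point (between the pads) lies 147 mm ahead of it (r.tcp_to_tips is the distance from the TCP to the fingertips, in m); x points along the fingers, y is the direction in which the jaws open and shut, and the axes are right-handed (so a half turn about x gives the same grasp; the last joint's range is limited). The gripper opens to 88 mm and grips with 3 to 60 N. Pads are 18 mm wide; open, the fingers measure 123 mm over their backs; the gripper's body (75 mm by 187 mm) begins 45 mm behind the grasp point.
Start: joints at [1.314, 0.689, -0.195, 1.565, 0.157, 0.902, -0.215], TCP at [0.179, -0.599, 0.405] pointing down, gripper open.
Joint ranges: [-3.01, 3.01], [-0.46, 2.08], [-1.47, 1.51], [0.13, 2.56], [-1, 4.14], [0.04, 2.09], [-2.66, 2.66]. Speed limits (rad/s): [2.57, 2.57, 3.14, 3.14, 3.14, 3.14, 3.14].

### API

Orientations are given as a unit quaternion [x, y, z, w].
In Python, from plant import r, eyes gives the robot as it stands.
- The arm moves only by the tool carry_out, never from a script. Its argument "targets" is text: rows parted by semicolons, each of 5 numbers parted by spaces: the opening, from 0 (shut) to 1 (fully open), then the shift along the tool's x, y, z in mm, then the turn about the tool's x in rad. A call has 1 to 20 rows; each row shifts and turns the commanded pose from where the row before left it, along the tool's axes as they then stand; what a row does not reach is not made up. A row lasts 1/12 s, in which the tool goes at most 41.7 mm and 7.16 degrees, less where a joint would pass 70% of its speed; a pose out of reach is approached as far as the arm can. A call is refused whole if a number of a shift passes 41.7 or a number of a turn 0.125, either way. A call with a gripper value outside its range is refused whole. The fingers move at their own pace and stop on an object; "force" is the grip in N (left out, the last holds). Time passes only in rows, so rows that do not move let the fingers close. It gives the time, the measured TCP pose, the force and the opening at its end, in the units of the state.
- r.get_state(): the state, without advancing time (a new reading comes with each control period).
- eyes.snapshot(name): name is "side" or "top" or "wrist"; returns (picture, depth): 400x640x3 uint8, blue, green, red; 400x640 float32, m along the optical axis (not along the pixel's ray), 0 where there is no reading.
- eyes.camera_params(name): a dict with "intrinsics" (3x3 intrinsics, pixels), "rvec" (rotation vector, rad) and "tvec" (3), from world to camera coordinates, as OpenCV has them; the wrist camera has in their place "T_tool_cam" (4x4, takes a point from camera to tool coordinates, whose origin is the TCP and whose axes are the tool frame's). Camera axes: x right, y down, z forward; pixel columns grow to the right and rows downward; lengths in m; the calibration is good to about 2 mm. A picture is of the moment at which its call begins: read the wrist's pose just before it. camera_params takes no time and is no camera call.
- r.finish_job(): hands the job in, once; it reports no verdict.
The state is a dict: "clock": time; "q": joint angles; "qd": joint speeds; "joint_torque": joint torques, N m; "tool_pos": TCP position; "eef_rot": TCP orientation; "contact_force": force on the tool from outside, world axes, zero at the start; "moment": the same for the moment, N m; "opening": opening from 0.0 (shut) to 1.0 (fully open).
Only numpy, scipy, OpenCV 4.12 (cv2) and the standard library are available. Lean on these libraries where they do the work, as an engineer would, in place of code of your own. Each camera call takes 0.05 s, during which the arm holds its last target.

### The job

Take the longer of the two battery packs out of the plywood rack, lay it flat on the table with its brass contacts underneath and let go of it, then take it again across its width and press it down into the bay of the grey stirrer until both spring catches have snapped in and its ribbed face is flush with the stirrer's top, either end first. Press firmly, but do not force it. Leave the shorter pack in the rack, and the powder jar where it is.

Things in the scene. Friction and masses are not known exactly. Their poses are not given: they have to be found in the camera images.
- pack_center (a point): Centre of the longer battery pack: black block 110 mm long (y axis), 60 mm wide (z axis), 30 mm thick (x axis), about 0.2 kg. +x face: ribbed top (seven flat grey stripes); -x face: two small brass contacts; a groove across each end takes the catches. Starts standing on a long edge in a rack slot, z up, contacts toward the robot, centre 36 mm above the table. Fitted, x points up.
- spare_center (a point): Centre of the shorter battery pack, the same shape but 80 mm long (its y axis), 60 mm wide and 30 mm thick, standing in the other slot. To be left there.
- rack: Fixed plywood rack, origin at the centre of its underside: plate 190 x 130 x 6 mm (x, y, z) with two slots along y, at x = -50 and +50 mm. Each slot is 33 mm wide between cheeks 6 mm thick, 90 mm long, with tops 31 mm above the table; a pack in it reaches from 6 to 66 mm above the table. Either pack may be in either slot.
- stirrer: Fixed grey stirrer base, 220 mm (x) by 160 mm (y), top 40 mm above the table; origin on the table below the bay's centre. The housing reaches from x = -65 to +155 mm. The bay is in the half toward the robot; in the far half, at x = +98 mm, is a round disc 92 mm across, 5 mm proud of the top.
- bay_seat (a point): Where the centre of the fitted pack must be, 25 mm above the table (15 mm below the stirrer's top). The bay is 113 mm long (y axis), 63 mm wide (x axis) and 30 mm deep, z up.
- powder_jar: Bystander: white jar with a coloured screw cap, 57 mm across, 66 mm tall; origin at the centre of its underside.
- bay_mouth (a point): Centre of the bay's mouth, level with the stirrer's top; 3 mm chamfer, no finger cut-outs. A sprung catch 20 mm wide stands 4.5 mm out of the middle of each short wall, sloping from 6 to 20 mm below the top. A pack let go in the bay rests on these slopes 10 to 18 mm proud; a push of roughly 8 to 20 N beyond its weight sends it down to the floor, where it stops hard.

How it is judged:
On the way:
1. the longer pack lies flat on the table, contacts underneath, outside rack and stirrer, and the gripper has let go of it (height (world z) of pack_center below 0.021 m and angle between pack_center's own x axis and vertical below 0.1 rad and horizontal distance between pack_center and bay_seat above 0.09 m and contact force between the fingers and anything else below 0.3 N), for 0.2 s.
At the end, for the whole second after the job is handed in: The longer pack sits in the bay, ribbed face up and within 2 mm of flush, level within 0.05 rad, centred within 5 mm and square within 0.06 rad (either end first) (horizontal distance between pack_center and bay_seat below 0.005 m and z of pack_center in the frame of bay_seat between -0.003 and 0.002 m and angle between pack_center's own x axis and vertical below 0.05 rad and angle between the y axis of pack_center and the y axis of bay_seat, either way round below 0.06 rad); the robot touches nothing.
It fails at once if the stirrer is pressed or struck with more than 100 N (contact force between stirrer and anything else above 100 N).
It fails at once if the shorter pack is displaced by more than 20 mm (distance of spare_center from where it was at the start of the episode above 0.02 m).
It fails at once if the powder jar is displaced by more than 30 mm (distance of powder_jar from where it was at the start of the episode above 0.03 m).
It also fails if it takes over 72 s, if anything falls off the work surface, if the arm or the gripper's body presses on something with over 40 N, if the wrist force passes 120 N, or if a joint passes its speed limit or range.

## Working session

There is one attempt and no reset: what is moved stays moved. The work goes in short steps, Python scripts to look and compute and a tool call to move; the robot and the scene stay as the last step left them, time stands still between calls to the robot, and variables do not carry over. Pictures are saved under pics/ and viewed, and the job is handed in when it is done.

Besides the shell and the picture viewer there is one more tool, called after "Call:" by a JSON object that holds its "op" and its "data", one argument or row to a line. carry_out: Moves the arm, as the interface text tells. Its arguments: {"type":"object","properties":{"targets":{"type":"string"},"force":{"type":"number"}},"required":["targets"]}

```bash
ls; mkdir -p pics; python3 - <<'E'
from plant import r, eyes
import cv2,numpy as np
print(r.tcp_to_tips); print(r.get_state())
for n in("side","top"):
    p,d=eyes.snapshot(n); cv2.imwrite(f"pics/{n}0.png",p); np.save(f"{n}0.npy",d)
    print(n,eyes.camera_params(n))
print(eyes.camera_params("wrist"))
E
```

```text
pics
0.166
{'clock': 0.0, 'q': array([ 1.31379874,  0.68996068, -0.19453392,  1.56635582,  0.15730004,
        0.90250362, -0.21505222]), 'qd': array([ 0.00037844, -0.00038476,  0.00264371,  0.0009342 , -0.00033906,
        0.00151485, -0.00094421]), 'joint_torque': array([ 4.95750392e-04, -5.27561331e+01, -1.26681402e+00, -1.53432423e+01,
       -5.25996136e-02,  6.54658681e-03,  1.78703458e-04]), 'tool_pos': array([ 0.17908296, -0.59844281,  0.40392167]), 'eef_rot': array([-0.69950031, -0.10313654,  0.6997749 , -0.10186885]), 'contact_force': array([-0.36650856, -1.93046019, -0.42746225]), 'moment': array([ 0.03345126, -0.0022217 ,  0.00491506]), 'opening': 0.9981802111688111}
side {'intrinsics': array([[432.37896007,   0.        , 321.68074554],
       [  0.        , 432.37896007, 197.11753327],
       [  0.        ,   0.        ,   1.        ]]), 'rvec': array([ 0.47763621, -2.59867845,  1.39934219]), 'tvec': array([0.57136487, 0.16270297, 1.14544577])}
top {'intrinsics': array([[469.30295458,   0.        , 321.34781452],
       [  0.        , 469.30295458, 201.15475345],
       [  0.        ,   0.        ,   1.        ]]), 'rvec': array([ 2.17316813, -2.16060007,  0.09700231]), 'tvec': array([0.0485398 , 0.57079155, 1.04453623])}
{'intrinsics': array([[282.32882375,   0.        , 319.72778459],
       [  0.        , 282.32882375, 202.22557626],
       [  0.        ,   0.        ,   1.        ]]), 'T_tool_cam': array([[ 1.23694642e-04, -2.65602887e-01,  9.64082513e-01,
         1.98053259e-02],
       [ 9.99999551e-01, -8.72536909e-04, -3.68685153e-04,
         6.05120145e-04],
       [ 9.39121417e-04,  9.64082126e-01,  2.65602660e-01,
        -6.79830342e-02],
       [ 0.00000000e+00,  0.00000000e+00,  0.00000000e+00,
         1.00000000e+00]])}
```

View pics/top0.png

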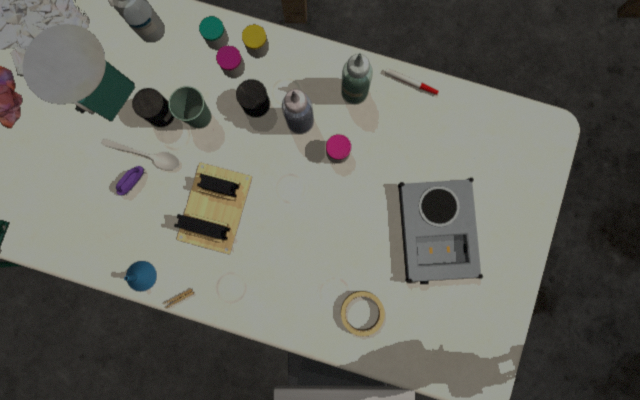

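View pics/side0.png

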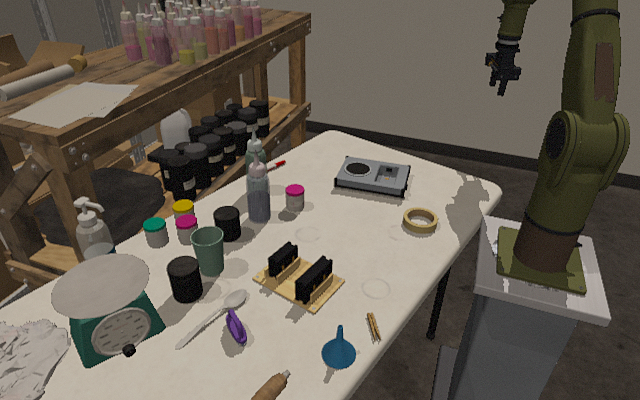

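The longer pack is in the nearer slot, at about (203,228) in the top view. The shorter one is at (218,186), and the stirrer is at (440,230) with its bay around (442,250). The likely jar has a magenta cap at (339,148). Next I'll measure them.

```bash
cat > h.py <<'E'
import numpy as np,cv2
from scipy.spatial.transform import Rotation as R
from plant import r,eyes
def cam(n,s=None):
    c=eyes.camera_params(n);K=c["intrinsics"]
    if n=="wrist":
        T=np.eye(4);T[:3,:3]=R.from_quat(s["eef_rot"]).as_matrix();T[:3,3]=s["tool_pos"]
        T=T@c["T_tool_cam"];return K,T[:3,:3],T[:3,3]
    M=cv2.Rodrigues(c["rvec"])[0];return K,M.T,-M.T@c["tvec"]
def cloud(n,d,s=None):
    K,Rm,t=cam(n,s);h,w=d.shape;u,v=np.meshgrid(np.arange(w),np.arange(h))
    P=np.stack([(u-K[0,2])/K[0,0]*d,(v-K[1,2])/K[1,1]*d,d],-1)
    W=P@Rm.T+t;W[d==0]=np.nan;return W
def ray(n,uv,z,s=None):
    K,Rm,t=cam(n,s);uv=np.atleast_2d(np.asarray(uv,float))
    D=np.c_[(uv[:,0]-K[0,2])/K[0,0],(uv[:,1]-K[1,2])/K[1,1],np.ones(len(uv))]@Rm.T
    return t+D*((z-t[2])/D[:,2])[:,None]
E
python3 - <<'E'
from h import *
d=np.load("top0.npy");p=cv2.imread("pics/top0.png");W=cloud("top",d);Z=W[...,2]
print("table z",np.nanmedian(Z[250:280,260:330]))
def rect(m,name,z):
    c=max(cv2.findContours(m.astype(np.uint8),0,2)[0],key=cv2.contourArea)
    q=ray("top",c[:,0,:],z)[:,:2]
    (cx,cy),wh,a=cv2.minAreaRect((q*1000).astype(np.float32)); print(name,cx,cy,wh,a)
u,v=np.meshgrid(np.arange(640),np.arange(400))
g=p.max(-1)
box=lambda a,b,c,e:(u>a)&(u<b)&(v>c)&(v<e)
rect(box(165,240,205,250)&(Z>.05),"long",.066)
rect(box(190,250,165,203)&(Z>.05),"short",.066)
rect(box(390,490,170,290)&(Z>.03),"stirrer",.04)
rect(box(415,475,230,270)&(Z<.03),"bay",.04)
rect(box(320,360,130,165)&(Z>.05),"jar",.066)
hsv=cv2.cvtColor(p,cv2.COLOR_BGR2HSV)
rect(box(165,260,155,260)&(hsv[...,1]>70)&(hsv[...,0]<35),"rackplate",.006)
for q in [(203,228),(218,186),(440,190),(425,255),(449,248),(460,248),(339,148)]: print(q,W[q[1],q[0]].round(3))
big=cv2.resize(p[160:300,150:500],None,fx=2.2,fy=2.2,interpolation=2);cv2.imwrite("pics/crop.png",np.clip(big*1.6,0,255).astype(np.uint8))
E
```

```text
table z -0.00011433716654329906
long 508.96844482421875 317.4336242675781 (113.72322082519531, 30.653413772583008) 75.24903106689453
short 602.7538452148438 284.927001953125 (82.85620880126953, 30.59792137145996) 75.06358337402344
stirrer 503.8504333496094 -215.0419921875 (231.29689025878906, 168.29974365234375) 3.846970796585083
bay 461.6740417480469 -217.905029296875 (62.260337829589844, 110.83883666992188) 3.9217517375946045
jar 688.40185546875 15.152743339538574 (58.94493103027344, 53.53497314453125) 0.013209314085543156
rackplate 556.5856323242188 302.83355712890625 (129.9075927734375, 188.40524291992188) 75.18594360351562
(203, 228) [0.506 0.311 0.065]
(218, 186) [0.6   0.281 0.064]
(440, 190) [ 0.596 -0.216  0.043]
(425, 255) [ 0.449 -0.187  0.009]
(449, 248) [ 0.466 -0.241  0.013]
(460, 248) [ 0.466 -0.267  0.009]
(339, 148) [0.686 0.013 0.067]
```

View pics/crop.png

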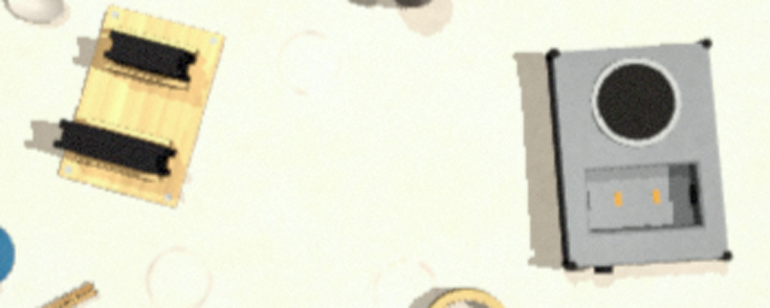

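```bash
cat >> h.py <<'E'
def tell(goal=None,yaw=None,s=None):
    """shift in tool axes (mm), turn (rad) to put grasp axis at goal xyz(grasp point); yaw=direction of tool y (deg, mod 180)"""
    s=s or r.get_state();M=R.from_quat(s["eef_rot"]).as_matrix()
    ty=np.degrees(np.arctan2(M[1,1],M[0,1]));g=s["tool_pos"]+.147*M[:,0]
    print("t",round(s["clock"],2),"grasp",g.round(4),"toolx",M[:,0].round(3),"tool y dir deg",ty.round(2),"F",s["contact_force"].round(1),"op",round(s["opening"],3),"q7",s["q"][6].round(2))
    if goal is not None: print("  shift mm",(M.T@(np.array(goal)-g)*1000).round(1))
    if yaw is not None:
        d=(yaw-ty+90)%180-90; print("  turn rad about tool x",round(-np.radians(d),3))
E
python3 - <<'E'
from h import *
tell([.43,-.22,.25],4)
tell([.507,.314,.2],-14.8)
E
```

```text
t 0.1 grasp [ 0.179  -0.5983  0.257 ] toolx [-0.001  0.002 -1.   ] tool y dir deg -73.33 F [-0.4 -0.5  0. ] op 1.0 q7 -0.22
  shift mm [   7.4 -290.4 -348.9]
  turn rad about tool x -1.35
t 0.1 grasp [ 0.179  -0.5983  0.257 ] toolx [-0.001  0.002 -1.   ] tool y dir deg -73.33 F [-0.4 -0.5  0. ] op 1.0 q7 -0.22
  shift mm [  58.2 -779.8 -575.9]
  turn rad about tool x -1.022
```

Call:
{"op": "carry_out", "data": {
  "targets": "1 0 -26 -31.5 0;1 0 -26 -31.5 0;1 0 -26 -31.5 0;1 0 -26 -31.5 0;1 0 -26 -31.5 0;1 0 -26 -31.5 0;1 0 -26 -31.5 0;1 0 -26 -31.5 0;1 0 -26 -31.5 0;1 0 -26 -31.5 0;1 0 -26 -31.5 0"
}}

```text
clock: 1.02
tool_pos: [0.4298, -0.2236, 0.4046]
eef_rot: [-0.699, -0.102, 0.7, -0.102]
contact_force: [0.1, -0.9, 0.4]
opening: 1.001
```

Call:
{"op": "carry_out", "data": {
  "targets": "1 0 0 0 -0.123;1 0 0 0 -0.123;1 0 0 0 -0.123;1 0 0 0 -0.123;1 0 0 0 -0.123;1 0 0 0 -0.123;1 0 0 0 -0.123;1 0 0 0 -0.123;1 0 0 0 -0.123;1 0 0 0 -0.123;1 0 0 0 -0.12;1 0 0 0 0;1 0 0 0 0"
}}

```text
clock: 2.1
tool_pos: [0.429, -0.2256, 0.4045]
eef_rot: [0.483, 0.517, -0.483, 0.516]
contact_force: [-0.3, -0.0, 0.3]
opening: 0.999
```

```bash
python3 - <<'E'
from h import *
s=r.get_state();tell([.462,-.218,.25],3.9)
p,d=eyes.snapshot("wrist");cv2.imwrite("pics/w1.png",p);np.save("w1.npy",d);np.save("w1s.npy",s,allow_pickle=True)
E
```

```text
t 2.1 grasp [ 0.4289 -0.2255  0.2575] toolx [-0.     0.001 -1.   ] tool y dir deg 3.81 F [-0.3 -0.   0.3] op 0.999 q7 0.01
  shift mm [ 7.5 33.5 -5.3]
  turn rad about tool x -0.002
```

View pics/w1.png

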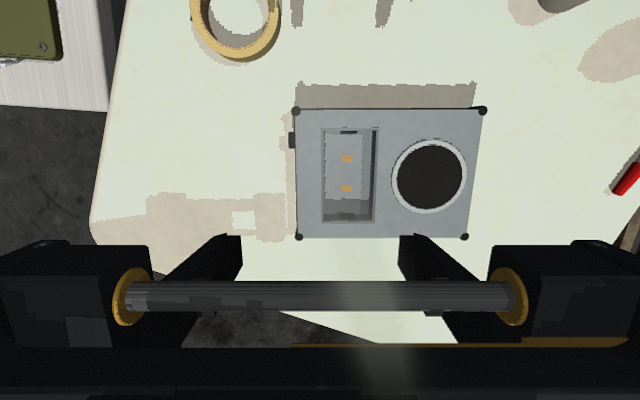

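Top and wrist views both show the bay. In the wrist view it spans roughly (322–378, 128–222), with the disc at (428,175). I'll measure it now from the wrist view.

```bash
python3 - <<'E'
from h import *
s=np.load("w1s.npy",allow_pickle=True).item();d=np.load("w1.npy");W=cloud("wrist",d,s);Z=W[...,2]
print("top z",np.nanmedian(Z[115:230,302:316]),"table",np.nanmedian(Z[20:60,400:480]),"floor",np.nanmedian(Z[150:200,335:360]))
u,v=np.meshgrid(np.arange(640),np.arange(400))
def rect(m,name,z,n="wrist",s=s):
    c=max(cv2.findContours(m.astype(np.uint8),0,2)[0],key=cv2.contourArea)
    q=ray(n,c[:,0,:],z,s)[:,:2]
    (cx,cy),wh,a=cv2.minAreaRect((q*1000).astype(np.float32)); print(name,cx,cy,wh,a)
b=lambda a,bb,c,e:(u>a)&(u<bb)&(v>c)&(v<e)
for th in(.034,.037): rect(b(308,388,115,235)&(Z<th),f"bay{th}",.04)
rect(b(270,500,90,250)&(Z>.033)&(Z<.06),"stirrer",.04)
rect(b(385,475,130,220)&(Z>.0425)&(Z<.06),"disc",.045)
# top cam disc
d=np.load("top0.npy");Z=cloud("top",d)[...,2]
for th in(.034,.037):rect(b(410,480,225,275)&(Z<th),f"topbay{th}",.04,"top",None)
p=cv2.imread("pics/top0.png")
rect(b(410,470,180,232)&(p.max(-1)<60),"topdisc dark",.045,"top",None)
p=cv2.imread("pics/w1.png")
rect(b(385,475,130,220)&(p.max(-1)<60),"wdisc dark",.045)
E
```

```text
top z 0.0403530547809578 table 0.00022095073169448032 floor 0.010372137717330449
bay0.034 463.21990966796875 -217.8851318359375 (61.9041748046875, 109.94007873535156) 3.8769192695617676
bay0.037 463.4773254394531 -218.6530303955078 (64.68248748779297, 113.78675079345703) 3.876735210418701
stirrer 506.22991943359375 -215.53921508789062 (232.18031311035156, 167.01634216308594) 3.7836391925811768
disc 559.7767333984375 -211.91624450683594 (89.72895050048828, 90.15876007080078) 11.496102333068848
topbay0.034 461.6056823730469 -217.92465209960938 (63.024070739746094, 113.24037170410156) 4.352258682250977
topbay0.037 461.5858154296875 -220.78421020507812 (69.58708953857422, 119.93451690673828) 2.5608298778533936
topdisc dark 560.5532836914062 -211.20098876953125 (73.92969512939453, 74.56842041015625) 89.15328979492188
wdisc dark 561.0550537109375 -211.4279327392578 (77.41964721679688, 77.42347717285156) 11.28579330444336
```

Bay centre is about (0.463, −0.218) with yaw 3.85°. The wrist view, the top view and the disc offset agree to within 1–2 mm. Next is the rack.

```bash
python3 - <<'E'
from h import *
tell([.507,.314,.18],-14.8)
E
```

```text
t 2.15 grasp [ 0.429  -0.2255  0.2575] toolx [-0.  0. -1.] tool y dir deg 3.81 F [ 0.1 -0.5  0.2] op 1.005 q7 0.01
  shift mm [  77.6  113.7 -533.1]
  turn rad about tool x 0.325
```

Call:
{"op": "carry_out", "data": {
  "targets": "1 0 8.1 -38.1 0;1 0 8.1 -38.1 0;1 0 8.1 -38.1 0;1 0 8.1 -38.1 0;1 0 8.1 -38.1 0;1 0 8.1 -38.1 0;1 0 8.1 -38.1 0;1 0 8.1 -38.1 0;1 0 8.1 -38.1 0;1 0 8.1 -38.1 0;1 0 8.1 -38.1 0;1 0 8.1 -38.1 0;1 0 8.1 -38.1 0;1 0 8.1 -38.1 0;1 0 0 0 0.11;1 0 0 0 0.11;1 0 0 0 0.105;1 0 0 0 0;1 0 0 0 0"
}}

```text
clock: 3.73
tool_pos: [0.5048, 0.3148, 0.4047]
eef_rot: [-0.559, -0.433, 0.559, -0.433]
contact_force: [0.3, -0.8, -0.5]
opening: 1.002
```

```bash
python3 - <<'E'
from h import *
s=r.get_state();tell([.507,.314,.053],-14.8,s)
p,d=eyes.snapshot("wrist");cv2.imwrite("pics/w2.png",p);np.save("w2.npy",d);np.save("w2s.npy",s,allow_pickle=True)
Z=cloud("wrist",d,s)[...,2]
m=(Z>.055)&(Z<.075);n,l,st,ce=cv2.connectedComponentsWithStats(m.astype(np.uint8))
for i in range(1,n):
    if st[i,4]>150:
        c=max(cv2.findContours((l==i).astype(np.uint8),0,2)[0],key=cv2.contourArea)
        q=ray("wrist",c[:,0,:],.066,s)[:,:2]*1000;print(ce[i].round(),cv2.minAreaRect(q.astype(np.float32)))
E
```

```text
t 3.73 grasp [0.5048 0.3147 0.2577] toolx [ 0.    -0.001 -1.   ] tool y dir deg -14.52 F [ 0.3 -0.8 -0.5] op 1.002 q7 -1.18
  shift mm [204.7   2.2  -0. ]
  turn rad about tool x 0.005
[538.  20.] ((760.0682373046875, 419.39898681640625), (21.665973663330078, 59.21113586425781), 41.18768310546875)
[586.  89.] ((802.0284423828125, 343.11962890625), (66.64171600341797, 34.901554107666016), 82.80143737792969)
[533.  96.] ((752.7147827148438, 348.4326171875), (66.5910873413086, 34.39724349975586), 84.28829193115234)
[324. 176.] ((511.7036437988281, 321.357421875), (108.83885192871094, 29.859914779663086), 75.07667541503906)
[409. 184.] ((604.65380859375, 288.7950439453125), (79.84532165527344, 32.52674865722656), 75.30113220214844)
[571. 198.] ((788.8380737304688, 221.9297332763672), (69.53144073486328, 43.97523880004883), 60.40903091430664)
```

View pics/w2.png

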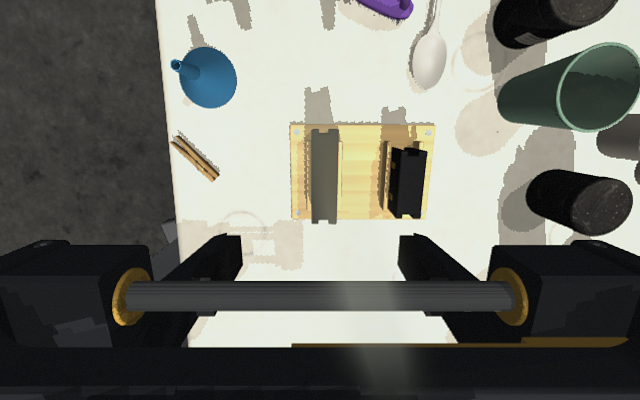

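The long pack is at (324,176) in this wrist view and the short one at (409,184). The two views put the long pack at about (0.510, 0.319), yaw −14.8°. I'll descend on it.

```bash
python3 - <<'E'
from h import *
tell([.510,.319,.053],-14.8)
E
```

```text
t 3.78 grasp [0.5048 0.3146 0.2577] toolx [ 0. -0. -1.] tool y dir deg -14.5 F [ 0.3  0.2 -0.7] op 0.998 q7 -1.18
  shift mm [204.7   3.9  -5.7]
  turn rad about tool x 0.005
```

Call:
{"op": "carry_out", "data": {
  "targets": "0.75 30 4 -3 0.005;0.75 30 0 0 0;0.75 30 0 0 0;0.75 30 0 0 0;0.75 30 0 0 0;0.75 25 0 0 0;0.75 12 0 0 0;0.75 0 0 0 0;0.75 0 0 0 0"
}}

```text
clock: 4.53
tool_pos: [0.5098, 0.3166, 0.2179]
eef_rot: [-0.561, -0.431, 0.561, -0.431]
contact_force: [1.0, -0.1, 0.9]
opening: 0.747
```

```bash
python3 - <<'E'
from h import *
tell([.510,.319,.053],-14.8)
E
```

```text
t 4.53 grasp [0.5098 0.3166 0.0709] toolx [-0.  0. -1.] tool y dir deg -14.87 F [ 1.  -0.1  0.9] op 0.747 q7 -1.3
  shift mm [17.9 -0.4 -2.4]
  turn rad about tool x -0.001
```

Call:
{"op": "carry_out", "data": {
  "targets": "0.75 10 0 -1 0;0.75 7.5 0 -1 0;0.75 0 0 0 0;0.2 0 0 0 0;0.2 0 0 0 0;0.2 0 0 0 0;0.2 0 0 0 0;0.2 0 0 0 0;0.2 0 0 0 0;0.2 0 0 0 0",
  "force": 25
}}

```text
clock: 5.37
tool_pos: [0.5105, 0.3184, 0.2005]
eef_rot: [0.561, 0.431, -0.56, 0.431]
contact_force: [0.3, -0.6, 1.6]
opening: 0.34
```

Call:
{"op": "carry_out", "data": {
  "targets": "0.2 -5 0 0 0;0.2 -10 0 0 0;0.2 -20 0 0 0;0.2 -25 0 0 0;0.2 -20 0 0 0;0.2 0 0 0 0;0.2 0 0 0 0"
}}

```text
clock: 5.95
tool_pos: [0.5102, 0.3185, 0.2813]
eef_rot: [0.561, 0.431, -0.56, 0.431]
contact_force: [0.2, -0.7, -2.6]
opening: 0.34
```

```bash
python3 - <<'E'
from h import *
s=r.get_state();tell([.52,.04,.13],3.85,s)
p,d=eyes.snapshot("wrist");cv2.imwrite("pics/w3.png",p)
p,d=eyes.snapshot("side");cv2.imwrite("pics/s3.png",cv2.resize(p[200:350,150:450],None,fx=2.5,fy=2.5))
E
```

```text
t 5.95 grasp [0.5104 0.3187 0.1343] toolx [ 0.002  0.001 -1.   ] tool y dir deg -14.9 F [ 0.2 -0.7 -2.6] op 0.34 q7 -1.27
  shift mm [  4.   80.9 266.9]
  turn rad about tool x -0.327
```

View pics/s3.png

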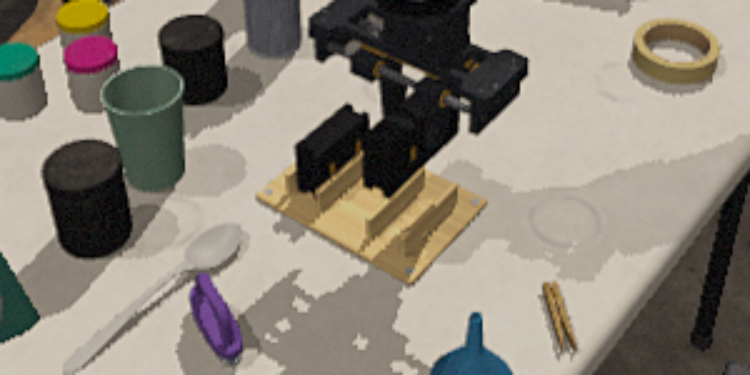

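The pack is out and held level between the pads. I'll carry it to open table and turn it toward the bay's yaw.

Call:
{"op": "carry_out", "data": {
  "targets": "0.2 0 10 34 0;0.2 0 11.5 38.5 0;0.2 0 11.5 38.5 0;0.2 0 11.5 38.5 0;0.2 0 11.5 38.5 0;0.2 0 11.5 38.5 0;0.2 0 11.5 38.5 0;0.2 0 0 0 -0.11;0.2 0 0 0 -0.11;0.2 0 0 0 -0.107;0.2 30 0 0 0;0.2 30 0 0 0;0.2 15 0 0 0;0.2 0 0 0 0;0.2 0 0 0 0"
}}

```text
clock: 7.3
tool_pos: [0.5176, 0.0421, 0.2039]
eef_rot: [0.482, 0.517, -0.484, 0.516]
contact_force: [0.7, -0.1, -2.0]
opening: 0.339
```

```bash
python3 - <<'E'
from h import *
s=r.get_state();tell([.52,.04,.048],3.85,s)
E
```

```text
t 7.3 grasp [0.5171 0.042  0.0569] toolx [-0.003 -0.001 -1.   ] tool y dir deg 3.88 F [ 0.7 -0.1 -2. ] op 0.339 q7 -0.82
  shift mm [8.9 2.8 2.2]
  turn rad about tool x 0.0
```

Call:
{"op": "carry_out", "data": {
  "targets": "0.2 4 0 0 0;0.2 3 0 0 0;0.2 2 0 0 0;0.2 1 0 0 0;0.2 0 0 0 0;0.2 0 0 0 0"
}}

```text
clock: 7.8
tool_pos: [0.5185, 0.042, 0.1955]
eef_rot: [0.483, 0.516, -0.483, 0.517]
contact_force: [-0.7, -0.3, -2.6]
opening: 0.342
```

```bash
python3 - <<'E'
from h import *
s=r.get_state();tell(None,None,s)
E
```

```text
t 7.8 grasp [0.5185 0.042  0.0485] toolx [ 0.001 -0.    -1.   ] tool y dir deg 3.84 F [-0.7 -0.3 -2.6] op 0.342 q7 -0.83
```

Call:
{"op": "carry_out", "data": {
  "targets": "0.2 1 0 0 0;0.2 0 0 0 0;0.2 0 0 0 0;0.5 0 0 0 0;1 0 0 0 0;1 0 0 0 0;1 0 0 0 0;1 0 0 0 0;1 0 0 0 0"
}}

```text
clock: 8.55
tool_pos: [0.5183, 0.042, 0.1942]
eef_rot: [0.483, 0.516, -0.483, 0.516]
contact_force: [-1.2, 0.3, -0.1]
opening: 0.771
```

```bash
python3 - <<'E'
from h import *
s=r.get_state();tell(None,None,s)
p,d=eyes.snapshot("side");cv2.imwrite("pics/s4.png",cv2.resize(p[150:300,220:420],None,fx=3.5,fy=3.5))
p,d=eyes.snapshot("wrist");cv2.imwrite("pics/w4.png",p)
E
```

```text
t 8.55 grasp [0.5183 0.042  0.0472] toolx [ 0. -0. -1.] tool y dir deg 3.84 F [-1.2  0.3 -0.1] op 0.771 q7 -0.83
```

View pics/s4.png

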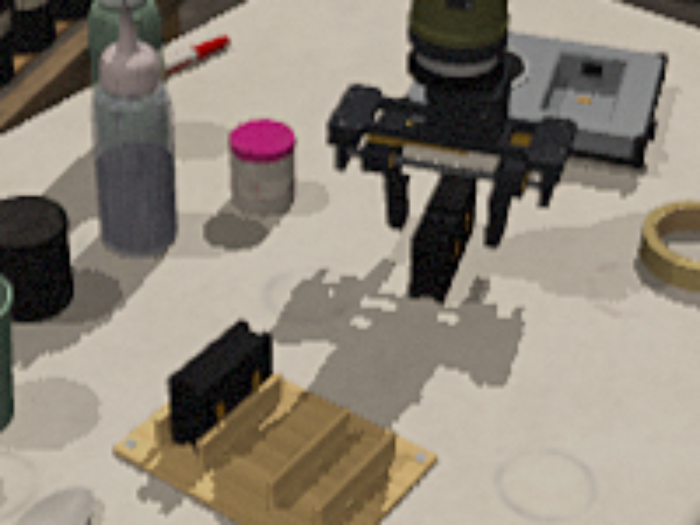

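View pics/w4.png

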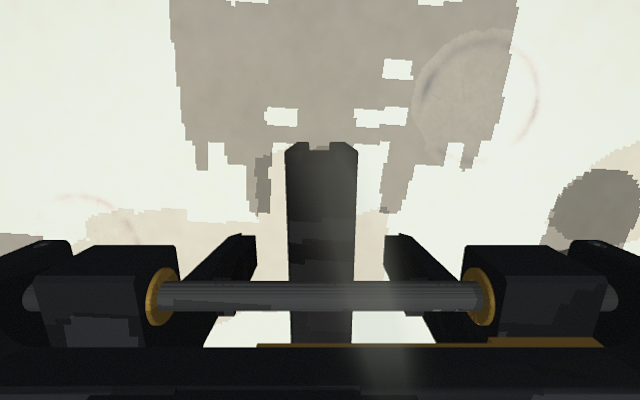

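The pack stands free with its brass contacts on the robot side (−x). Next I'll raise the open gripper and push the top toward the robot with the far finger.

Call:
{"op": "carry_out", "data": {
  "targets": "1 -11 0 0 0;1 -11 0 0 0;1 0 -10 0 0;1 0 -8 0 0;1 0 -6 0 0;1 0 -4 0 0;1 0 -4 0 0;1 0 -4 0 0;1 0 -4 0 0;1 0 -4 0 0"
}}

```text
clock: 9.48
tool_pos: [0.4742, 0.0391, 0.2162]
eef_rot: [0.483, 0.516, -0.483, 0.517]
contact_force: [-0.0, 0.5, 0.5]
opening: 1.0
```

```bash
python3 - <<'E'
from h import *
s=r.get_state();tell(None,None,s)
p,d=eyes.snapshot("side");cv2.imwrite("pics/s5.png",cv2.resize(p[150:300,220:420],None,fx=3.5,fy=3.5))
E
```

```text
t 9.48 grasp [0.4742 0.0391 0.0692] toolx [ 0.  0. -1.] tool y dir deg 3.85 F [-0.   0.5  0.5] op 1.0 q7 -0.89
```

View pics/s5.png

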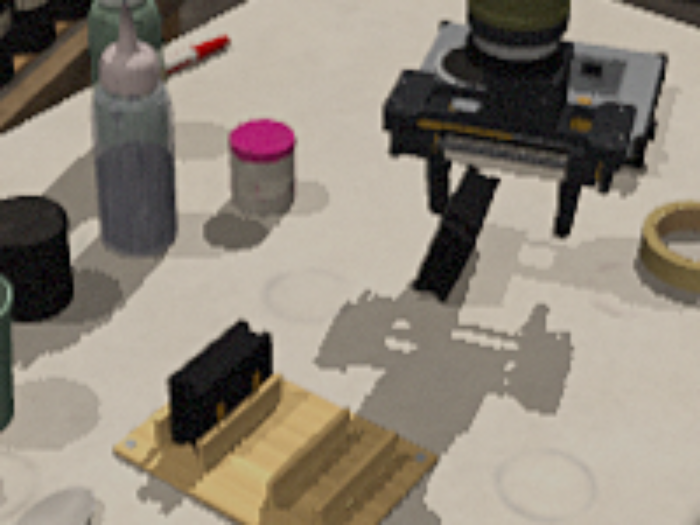

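It is tilting toward the robot. I'll keep pushing.

Call:
{"op": "carry_out", "data": {
  "targets": "1 0 -4 0 0;1 0 -4 0 0;1 0 -4 0 0;1 0 0 0 0;1 0 0 0 0;1 0 0 0 0"
}}

```text
clock: 10.03
tool_pos: [0.4626, 0.0383, 0.2162]
eef_rot: [0.483, 0.516, -0.483, 0.517]
contact_force: [0.5, -0.5, -0.1]
opening: 1.0
```

```bash
python3 - <<'E'
from h import *
s=r.get_state();tell(None,None,s)
p,d=eyes.snapshot("side");cv2.imwrite("pics/s6.png",cv2.resize(p[150:300,220:420],None,fx=3.5,fy=3.5))
p,d=eyes.snapshot("wrist");cv2.imwrite("pics/w6.png",p)
E
```

```text
t 10.03 grasp [0.4626 0.0383 0.0692] toolx [ 0. -0. -1.] tool y dir deg 3.84 F [ 0.5 -0.5 -0.1] op 1.0 q7 -0.91
```

View pics/s6.png

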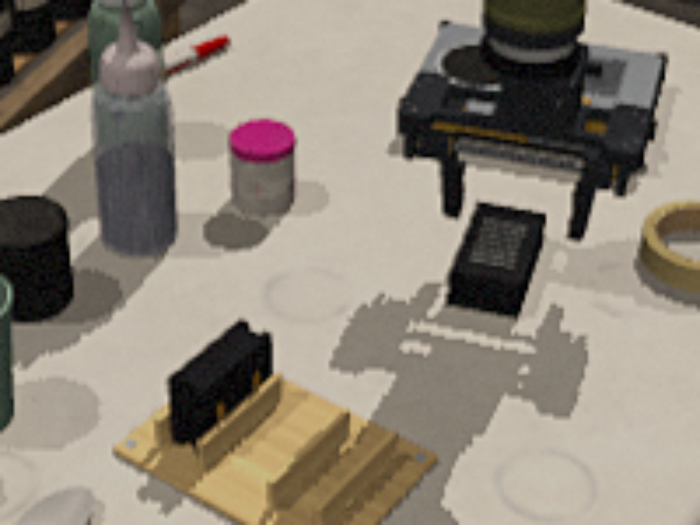

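View pics/w6.png

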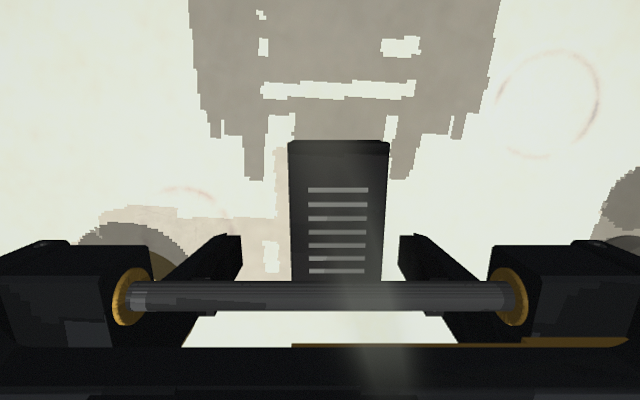

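The pack lies flat with the ribbed face up at (338,230), clear of the fingers, so the on-the-way condition should be met. Next I'll find its centre.

```bash
python3 - <<'E'
from h import *
s=r.get_state();p,d=eyes.snapshot("wrist")
W=cloud("wrist",d,s);Z=W[...,2];print("top z",np.nanmedian(Z[190:270,310:365]))
sub=p[160:278,300:375].max(-1);m=sub>95
n,l,st,ce=cv2.connectedComponentsWithStats(m.astype(np.uint8))
cs=[]
for i in range(1,n):
    if st[i,4]>60: c=ce[i]+[300,160];q=ray("wrist",c,.03,s)[0];cs.append(q);print(st[i],c.round(1),q.round(4))
print("mean",np.mean(cs,0))
m=((Z>.022)&(Z<.036));m[:130]=0;m[275:]=0;m[:,:280]=0;m[:,395:]=0
c=max(cv2.findContours(m.astype(np.uint8),0,2)[0],key=cv2.contourArea)
q=ray("wrist",c[:,0,:],.03,s)[:,:2]*1000;print(cv2.minAreaRect(q.astype(np.float32)),q.max(0),q.min(0))
E
```

```text
top z 0.030520195898955826
[  8  28  60   5 296] [337.5 190. ] [0.4715 0.0683 0.03  ]
[  8  42  59   5 295] [337. 204.] [0.472  0.0595 0.03  ]
[  8  56  59   5 255] [335.8 218.3] [0.4719 0.0502 0.03  ]
[  9  70  57   4 228] [337.  231.5] [0.4734 0.0416 0.03  ]
[  9  83  56   5 245] [337.3 245.3] [0.4744 0.0322 0.03  ]
[  9  96  56   5 234] [335.  257.7] [0.4736 0.0235 0.03  ]
[  9 109  55   4 220] [336.  270.5] [0.475  0.0144 0.03  ]
mean [0.47312379 0.04136453 0.03      ]
((472.2933654785156, 54.17864227294922), (59.520687103271484, 84.96266174316406), 3.781233787536621) [504.53873329  98.43198467] [440.12126355   9.84848752]
```

```bash
python3 - <<'E'
from h import *
tell([.473,.0414,.041],3.8)
E
```

```text
t 10.18 grasp [0.4628 0.0383 0.0692] toolx [ 0.  0. -1.] tool y dir deg 3.83 F [ 0.2 -0.1  0.2] op 0.995 q7 -0.91
  shift mm [28.2 10.4 -2.4]
  turn rad about tool x 0.0
```

Call:
{"op": "carry_out", "data": {
  "targets": "1 0 10.5 -2.4 0;1 14 0 0 0;1 10 0 0 0;1 4 0 0 0;1 0 0 0 0;1 0 0 0 0"
}}

```text
clock: 10.68
tool_pos: [0.4727, 0.0414, 0.1882]
eef_rot: [0.483, 0.517, -0.483, 0.516]
contact_force: [0.0, 0.1, 0.7]
opening: 0.995
```

```bash
python3 - <<'E'
from h import *
tell([.473,.0414,.041],3.8)
E
```

```text
t 10.68 grasp [0.4726 0.0413 0.0412] toolx [-0. -0. -1.] tool y dir deg 3.85 F [0.  0.1 0.7] op 0.995 q7 -0.93
  shift mm [ 0.2  0.4 -0. ]
  turn rad about tool x 0.001
```

Now I'll grip it across the width and lift.

Call:
{"op": "carry_out", "data": {
  "targets": "0.5 0 0 0 0;0.5 0 0 0 0;0.5 0 0 0 0;0.5 0 0 0 0;0.5 0 0 0 0;0.5 0 0 0 0;0.5 -5 0 0 0;0.5 -15 0 0 0;0.5 -25 0 0 0;0.5 -20 0 0 0;0.5 0 0 0 0;0.5 0 0 0 0",
  "force": 30
}}

```text
clock: 11.68
tool_pos: [0.4729, 0.0411, 0.2538]
eef_rot: [0.484, 0.516, -0.483, 0.517]
contact_force: [-0.8, 0.7, -2.2]
opening: 0.675
```

```bash
python3 - <<'E'
from h import *
s=r.get_state();tell([.463,-.2183,.1],3.85,s)
p,d=eyes.snapshot("wrist");cv2.imwrite("pics/w7.png",p)
E
```

```text
t 11.68 grasp [0.4731 0.0411 0.1068] toolx [ 0.002  0.001 -1.   ] tool y dir deg 3.79 F [-0.8  0.7 -2.2] op 0.675 q7 -0.86
  shift mm [  6.7 -27.3 258.2]
  turn rad about tool x -0.001
```

View pics/w7.png

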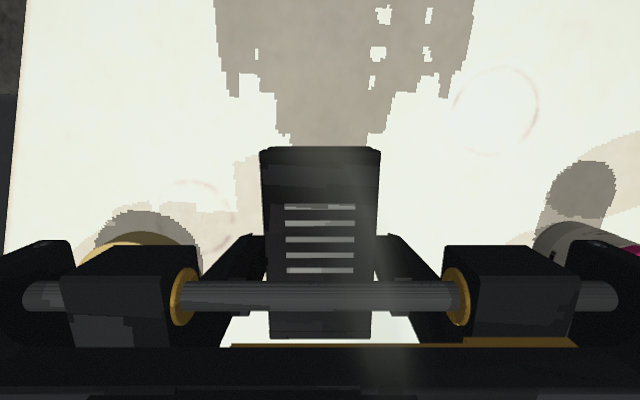

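The pack is held level, with its stripes at (320,206–270). I'll check its centre relative to the tool.

```bash
python3 - <<'E'
from h import *
s=r.get_state();p,d=eyes.snapshot("wrist")
W=cloud("wrist",d,s);Z=W[...,2];zt=np.nanmedian(Z[165:200,290:350]);print("top z",zt)
T=R.from_quat(s["eef_rot"]).as_matrix()
g=s["tool_pos"]+.147*T[:,0]
loc=lambda q:((q-g)@T*1000).round(1)
m=p[190:278,275:365].max(-1)>75
n,l,st,ce=cv2.connectedComponentsWithStats(m.astype(np.uint8))
for i in range(1,n):
    if st[i,4]>60: c=ce[i]+[275,190];print(c.round(1),st[i],loc(ray("wrist",c,zt,s)[0]))
m=((Z>zt-.008)&(Z<zt+.006));m[:130]=0;m[225:]=0;m[:,:250]=0;m[:,390:]=0
c=max(cv2.findContours(m.astype(np.uint8),0,2)[0],key=cv2.contourArea)[:,0,:]
L=loc(ray("wrist",c,zt,s));print("min z(tool)",L[:,2].min(),"y range",L[:,1].min(),L[:,1].max())
for a in (160,175,190,205):
    k=np.where(m[a])[0];print(a,loc(ray("wrist",[[k.min()-.5,a],[k.max()+.5,a]],zt,s))[:,1:])
E
```

```text
top z 0.09474704747909837
[320.1 206.4] [  9  13  72   7 438] [ 11.3   0.2 -27.1]
[318.8 222.7] [ 10  30  70   7 439] [ 11.3  -0.4 -18.3]
[320.6 239. ] [ 11  46  69   7 352] [11.3  0.5 -9.2]
[320.9 254.8] [ 11  62  68   6 370] [11.3  0.7 -0.1]
[319.6 270. ] [ 12  78  67   5 331] [11.3 -0.   9. ]
min z(tool) -56.0 y range -29.9 29.5
160 [[-29.8 -50.7]
 [ 29.8 -50.7]]
175 [[-29.8 -43.3]
 [ 29.2 -43.3]]
190 [[-29.7 -35.7]
 [ 29.6 -35.6]]
205 [[-29.6 -27.8]
 [ 29.5 -27.8]]
```

Call:
{"op": "carry_out", "data": {
  "targets": "0.5 0 -3 28 0;0.5 0 -4 38 0;0.5 0 -4 38 0;0.5 0 -4 38 0;0.5 0 -4 38 0;0.5 0 -4 38 0;0.5 0 -3.3 28 0;0.5 0 -1 12 0;0.5 0 0 0 0;0.5 0 0 0 0;0.5 0 0 0 0"
}}

```text
clock: 12.7
tool_pos: [0.4629, -0.2161, 0.2525]
eef_rot: [0.483, 0.518, -0.482, 0.516]
contact_force: [-0.7, 1.1, -3.0]
opening: 0.676
```

```bash
python3 - <<'E'
from h import *
s=r.get_state();tell([.463,-.2183,.07],3.85,s)
p,d=eyes.snapshot("wrist");cv2.imwrite("pics/w8.png",p)
E
```

```text
t 12.7 grasp [ 0.4627 -0.2158  0.1055] toolx [-0.001  0.002 -1.   ] tool y dir deg 3.99 F [-0.7  1.1 -3. ] op 0.676 q7 -0.35
  shift mm [35.5  0.1  2.6]
  turn rad about tool x 0.002
```

View pics/w8.png

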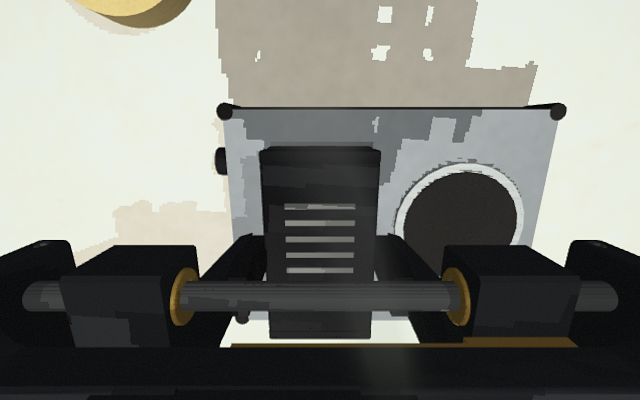

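Call:
{"op": "carry_out", "data": {
  "targets": "0.5 10 0 2.5 0;0.5 10 0 0 0;0.5 3 0 0 0;0.5 0 0 0 0;0.5 0 0 0 0;0.5 0 0 0 0"
}}

```text
clock: 13.25
tool_pos: [0.4631, -0.2202, 0.2302]
eef_rot: [0.483, 0.517, -0.483, 0.517]
contact_force: [-0.8, -0.4, -1.8]
opening: 0.676
```

```bash
python3 - <<'E'
from h import *
s=r.get_state();tell([.463,-.2183,.07],3.85,s)
E
```

```text
t 13.25 grasp [ 0.4631 -0.2201  0.0832] toolx [-0.  0. -1.] tool y dir deg 3.86 F [-0.8 -0.4 -1.8] op 0.676 q7 -0.38
  shift mm [13.2  0.1 -1.8]
  turn rad about tool x 0.0
```

Call:
{"op": "carry_out", "data": {
  "targets": "0.5 0 0 -1.8 0;0.5 2 0 0 0;0.5 2 0 0 0;0.5 2 0 0 0;0.5 0 0 0 0;0.5 0 0 0 0"
}}

```text
clock: 13.75
tool_pos: [0.4628, -0.2186, 0.2241]
eef_rot: [0.483, 0.517, -0.483, 0.516]
contact_force: [1.0, -0.2, -2.9]
opening: 0.68
```

```bash
python3 - <<'E'
from h import *
s=r.get_state();tell([.463,-.2183,.07],3.85,s);print(s["moment"].round(2))
E
```

```text
t 13.75 grasp [ 0.4628 -0.2186  0.0771] toolx [-0. -0. -1.] tool y dir deg 3.84 F [ 1.  -0.2 -2.9] op 0.68 q7 -0.4
  shift mm [ 7.1  0.2 -0.3]
  turn rad about tool x -0.0
[-0.05 -0.    0.01]
```

It is 4 mm into the mouth with no contact. Continuing down.

Call:
{"op": "carry_out", "data": {
  "targets": "0.5 2 0 0 0;0.5 2 0 0 0;0.5 2 0 0 0;0.5 0 0 0 0;0.5 0 0 0 0"
}}

```text
clock: 14.17
tool_pos: [0.4628, -0.2185, 0.2181]
eef_rot: [0.483, 0.517, -0.483, 0.516]
contact_force: [0.5, 0.6, -2.7]
opening: 0.674
```

Call:
{"op": "carry_out", "data": {
  "targets": "0.5 1 0 0 0;0.5 1 0 0 0;0.5 1 0 0 0;0.5 0 0 0 0;0.5 0 0 0 0"
}}

```text
clock: 14.58
tool_pos: [0.463, -0.2189, 0.2154]
eef_rot: [0.483, 0.516, -0.483, 0.517]
contact_force: [-0.7, -2.1, -0.3]
opening: 0.673
```

```bash
python3 - <<'E'
from h import *
s=r.get_state();tell([.463,-.2183,.07],3.85,s);print(s["moment"].round(2))
E
```

```text
t 14.58 grasp [ 0.463  -0.219   0.0684] toolx [ 0.    -0.001 -1.   ] tool y dir deg 3.82 F [-0.7 -2.1 -0.3] op 0.673 q7 -0.41
  shift mm [-1.6  0.  -0.7]
  turn rad about tool x -0.001
[-0.29 -0.14  0.03]
```

The catches are just touching, with about −2 N in y. I'll ease 0.7 mm that way and let go, then rise, shut the fingers and look.

Call:
{"op": "carry_out", "data": {
  "targets": "0.5 0 0 0.7 0;0.5 0 0 0 0;0.8 0 0 0 0;0.8 0 0 0 0;0.8 0 0 0 0;0.8 -10 0 0 0;0.8 -20 0 0 0;0.8 -30 0 0 0;0.8 -30 0 0 0;0.8 0 0 0 0;0.8 0 0 0 0"
}}

```text
clock: 15.5
tool_pos: [0.4633, -0.2195, 0.3065]
eef_rot: [0.484, 0.515, -0.483, 0.517]
contact_force: [-0.8, 0.7, -0.6]
opening: 0.802
```

```bash
python3 - <<'E'
from h import *
s=r.get_state();tell(None,None,s)
p,d=eyes.snapshot("wrist");cv2.imwrite("pics/w9.png",p)
W=cloud("wrist",d,s)
Z=W[...,2];m=(Z>.047)&(Z<.065);m[:130]=0;m[280:]=0;m[:,:270]=0;m[:,400:]=0
print(m.sum()); 
n,l,st,ce=cv2.connectedComponentsWithStats(m.astype(np.uint8));i=1+np.argmax(st[1:,4]);k=l==i
P=W[k];A=np.c_[P[:,:2]-P[:,:2].mean(0),np.ones(len(P))];f=np.linalg.lstsq(A,P[:,2],rcond=None)[0];print("plane",f,P[:,:2].mean(0),st[i])
c=max(cv2.findContours(k.astype(np.uint8),0,2)[0],key=cv2.contourArea)
q=ray("wrist",c[:,0,:],f[2],s)[:,:2]*1000;print(cv2.minAreaRect(q.astype(np.float32)))
E
```

```text
t 15.5 grasp [ 0.4638 -0.2197  0.1595] toolx [ 0.003 -0.001 -1.   ] tool y dir deg 3.81 F [-0.8  0.7 -0.6] op 0.802 q7 -0.26
8799
plane [0.00169114 0.00426789 0.0571183 ] [ 0.46227029 -0.21457385] [ 281  139   75  125 8799]
((462.4453430175781, -217.83897399902344), (59.51213455200195, 108.65099334716797), 3.7264580726623535)
```

View pics/w9.png

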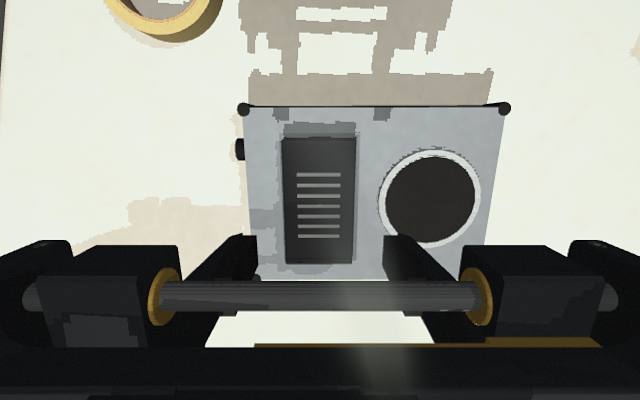

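The pack rests level on the catches about 17 mm proud, centred at (0.4625, −0.218). I'll shut the fingers and press at its centre.

Call:
{"op": "carry_out", "data": {
  "targets": "0 10 0 -1.5 0;0 20 0 0 0;0 20 0 0 0;0 15 0 0 0;0 0 0 0 0;0 0 0 0 0;0 0 0 0 0;0 0 0 0 0"
}}

```text
clock: 16.22
tool_pos: [0.463, -0.2177, 0.2406]
eef_rot: [0.483, 0.516, -0.483, 0.517]
contact_force: [0.4, -0.4, -0.5]
opening: 0.215
```

```bash
python3 - <<'E'
from h import *
tell([.4628,-.2183,.0765],3.85)
E
```

```text
t 16.22 grasp [ 0.4631 -0.2177  0.0936] toolx [ 0.001 -0.    -1.   ] tool y dir deg 3.85 F [ 0.4 -0.4 -0.5] op 0.215 q7 -0.37
  shift mm [17.1 -0.4  0.5]
  turn rad about tool x -0.0
```

Call:
{"op": "carry_out", "data": {
  "targets": "0 5 0 0.5 0;0 5 0 0 0;0 4 0 0 0;0 2 0 0 0;0 1 0 0 0;0 0 0 0 0;0 0 0 0 0"
}}

```text
clock: 16.8
tool_pos: [0.4629, -0.2183, 0.2232]
eef_rot: [0.483, 0.516, -0.483, 0.517]
contact_force: [-0.7, -0.2, -0.2]
opening: 0.005
```

Call:
{"op": "carry_out", "data": {
  "targets": "0 1 0 0 0;0 1 0 0 0;0 1 0 0 0;0 0 0 0 0"
}}

```text
clock: 17.13
tool_pos: [0.4631, -0.2182, 0.2211]
eef_rot: [0.483, 0.516, -0.483, 0.517]
contact_force: [-1.2, 1.2, 9.8]
opening: 0.008
```

Call:
{"op": "carry_out", "data": {
  "targets": "0 1 0 0 0;0 1 0 0 0;0 0 0 0 0;0 0 0 0 0"
}}

```text
clock: 17.47
tool_pos: [0.4632, -0.2183, 0.2193]
eef_rot: [0.483, 0.516, -0.483, 0.517]
contact_force: [-1.1, 0.2, 10.3]
opening: 0.006
```

Call:
{"op": "carry_out", "data": {
  "targets": "0 1 0 0 0;0 1 0 0 0;0 0 0 0 0;0 0 0 0 0"
}}

```text
clock: 17.8
tool_pos: [0.4634, -0.2182, 0.2175]
eef_rot: [0.483, 0.516, -0.483, 0.517]
contact_force: [-0.5, 1.2, 12.5]
opening: 0.004
```

Call:
{"op": "carry_out", "data": {
  "targets": "0 1 0 0 0;0 1 0 0 0;0 1 0 0 0;0 0 0 0 0;0 0 0 0 0"
}}

```text
clock: 18.22
tool_pos: [0.4635, -0.2181, 0.214]
eef_rot: [0.483, 0.516, -0.482, 0.517]
contact_force: [-0.5, 0.3, 7.1]
opening: 0.006
```

Call:
{"op": "carry_out", "data": {
  "targets": "0 1 0 0 0;0 1 0 0 0;0 1 0 0 0;0 0 0 0 0;0 0 0 0 0"
}}

```text
clock: 18.63
tool_pos: [0.4628, -0.2183, 0.2102]
eef_rot: [0.483, 0.516, -0.483, 0.516]
contact_force: [0.6, 0.1, 0.4]
opening: 0.003
```

Call:
{"op": "carry_out", "data": {
  "targets": "0 1 0 0 0;0 1 0 0 0;0 0 0 0 0;0 0 0 0 0"
}}

```text
clock: 18.97
tool_pos: [0.4628, -0.2184, 0.2082]
eef_rot: [0.483, 0.516, -0.483, 0.516]
contact_force: [-0.9, -1.3, 2.7]
opening: 0.005
```

The force peaked at about 12 N and then dropped, so the catches probably snapped. I'll follow down and seat it firmly.

Call:
{"op": "carry_out", "data": {
  "targets": "0 1 0 0 0;0 1 0 0 0;0 0 0 0 0;0 0 0 0 0"
}}

```text
clock: 19.3
tool_pos: [0.4629, -0.2183, 0.2065]
eef_rot: [0.483, 0.516, -0.483, 0.517]
contact_force: [0.1, -0.4, 6.3]
opening: 0.002
```

Call:
{"op": "carry_out", "data": {
  "targets": "0 1 0 0 0;0 0 0 0 0;0 0 0 0 0"
}}

```text
clock: 19.55
tool_pos: [0.4628, -0.2182, 0.2064]
eef_rot: [0.483, 0.516, -0.483, 0.517]
contact_force: [-1.9, -0.3, 15.8]
opening: 0.008
```

Call:
{"op": "carry_out", "data": {
  "targets": "0 1 0 0 0;0 0 0 0 0;0 0 0 0 0"
}}

```text
clock: 19.8
tool_pos: [0.4627, -0.2181, 0.2064]
eef_rot: [0.483, 0.516, -0.483, 0.517]
contact_force: [-4.0, 0.9, 27.0]
opening: 0.004
```

It is on a hard stop with the tips at 0.040, level with the stirrer's top. I'll back off and inspect.

Call:
{"op": "carry_out", "data": {
  "targets": "0 -5 0 0 0;0 -20 0 0 0;0 -30 0 0 0;0 -35 0 0 0;0 -30 0 0 0;0 0 0 0 0;0 0 0 0 0;0 0 0 0 0"
}}

```text
clock: 20.47
tool_pos: [0.4624, -0.2184, 0.3235]
eef_rot: [0.483, 0.517, -0.483, 0.516]
contact_force: [0.4, -0.0, -0.6]
opening: 0.0
```

```bash
python3 - <<'E'
from h import *
s=r.get_state();tell(None,None,s)
p,d=eyes.snapshot("wrist");cv2.imwrite("pics/w10.png",p)
W=cloud("wrist",d,s);Z=W[...,2]
m=(p.max(-1)<75).astype(np.uint8);m[:110]=0;m[280:]=0;m[:,:255]=0;m[:,372:]=0
m=cv2.morphologyEx(m,cv2.MORPH_CLOSE,np.ones((9,9)))
c=max(cv2.findContours(m,0,2)[0],key=cv2.contourArea);k=np.zeros_like(m);cv2.drawContours(k,[c],-1,1,-1)
print(cv2.boundingRect(c))
P=W[cv2.erode(k,np.ones((5,5)))>0];P=P[~np.isnan(P[:,2])];A=np.c_[P[:,:2]-P[:,:2].mean(0),np.ones(len(P))];print("plane",np.linalg.lstsq(A,P[:,2],rcond=None)[0])
q=ray("wrist",c[:,0,:],.04,s)[:,:2]*1000;print(cv2.minAreaRect(q.astype(np.float32)))
x=cv2.boundingRect(c)
print("stirrer top z left/right of pack",[np.nanmedian(Z[x[1]+20:x[1]+x[3]-20,a:a+6]) for a in (x[0]-20,x[0]+x[2]+8)])
p,d=eyes.snapshot("side");cv2.imwrite("pics/s10.png",cv2.resize(p[120:240,280:440],None,fx=4,fy=4))
p,d=eyes.snapshot("top");W=cloud("top",d);cv2.imwrite("pics/t10.png",p)
E
```

```text
t 20.47 grasp [ 0.4622 -0.2184  0.1765] toolx [-0.001  0.    -1.   ] tool y dir deg 3.83 F [ 0.4 -0.  -0.6] op 0.0 q7 -0.24
(255, 137, 117, 143)
plane [-0.70717558  1.03138584  0.11064833]
((455.89703369140625, -234.7688446044922), (121.42609405517578, 144.90658569335938), 3.840531349182129)
stirrer top z left/right of pack [np.float64(0.0005708365454070718), np.float64(0.04256729627397832)]
```

View pics/w10.png

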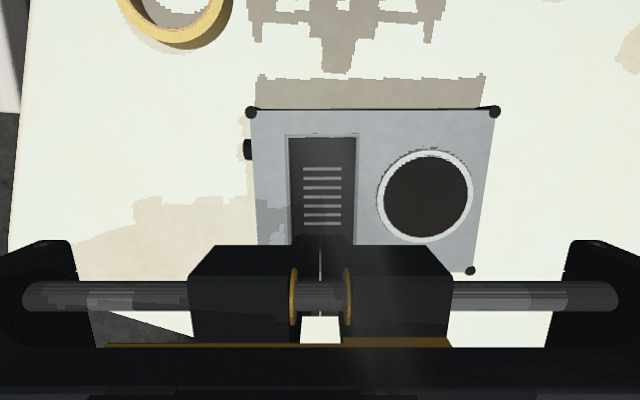

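View pics/s10.png

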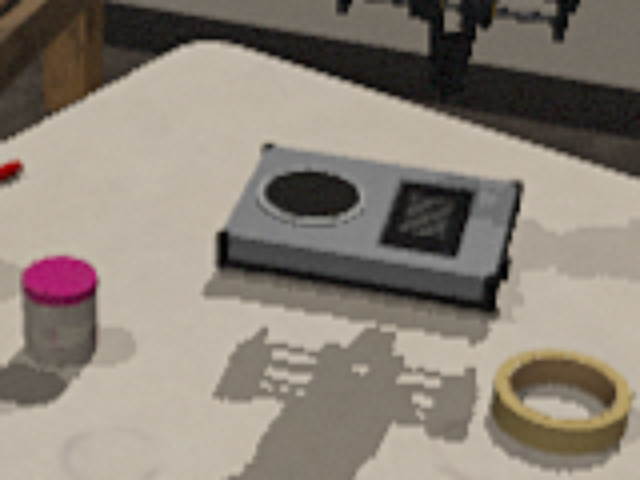

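The side view shows the pack flush. My mask took in the gripper, so I'll back the tool off along y and measure the level again.

Call:
{"op": "carry_out", "data": {
  "targets": "0.3 -15 0 30 0;0.3 -15 0 30 0;0.3 0 0 0 0;0.3 0 0 0 0;0.3 0 0 0 0"
}}

```text
clock: 21.03
tool_pos: [0.4665, -0.2776, 0.3532]
eef_rot: [0.483, 0.517, -0.483, 0.516]
contact_force: [0.9, 0.5, 1.2]
opening: 0.302
```

```bash
python3 - <<'E'
from h import *
s=r.get_state();tell(None,None,s)
p,d=eyes.snapshot("wrist");cv2.imwrite("pics/w11.png",p)
W=cloud("wrist",d,s);Z=W[...,2]
m=((p.max(-1)<85)&(Z<.06)&(Z>.02)).astype(np.uint8);m[:,370:]=0
m=cv2.morphologyEx(m,cv2.MORPH_CLOSE,np.ones((9,9)));m=cv2.morphologyEx(m,cv2.MORPH_OPEN,np.ones((9,9)))
c=max(cv2.findContours(m,0,2)[0],key=cv2.contourArea);k=np.zeros_like(m);cv2.drawContours(k,[c],-1,1,-1)
x=cv2.boundingRect(c);print(x)
P=W[cv2.erode(k,np.ones((9,9)))>0];P=P[~np.isnan(P[:,2])];A=np.c_[P[:,:2]-P[:,:2].mean(0),np.ones(len(P))];print("plane",np.linalg.lstsq(A,P[:,2],rcond=None)[0].round(4))
q=ray("wrist",c[:,0,:],.04,s)[:,:2]*1000;print(cv2.minAreaRect(q.astype(np.float32)))
print("stirrer top",[np.nanmedian(Z[x[1]+20:x[1]+x[3]-20,a:a+6]) for a in (x[0]-18,x[0]+x[2]+8)])
d=eyes.snapshot("top")[1];Z=cloud("top",d)[...,2]
u,v=np.meshgrid(np.arange(640),np.arange(400))
for nm,b in(("short",(190,250,165,203)),("jar",(320,360,130,165))):
    mm=((u>b[0])&(u<b[1])&(v>b[2])&(v<b[3])&(Z>.05)).astype(np.uint8)
    cc=max(cv2.findContours(mm,0,2)[0],key=cv2.contourArea);print(nm,cv2.minAreaRect((ray("top",cc[:,0,:],.066)[:,:2]*1000).astype(np.float32)))
E
```

```text
t 21.03 grasp [ 0.4663 -0.2774  0.2062] toolx [-0.002  0.001 -1.   ] tool y dir deg 3.85 F [0.9 0.5 1.2] op 0.302 q7 -0.07
(290, 73, 64, 115)
plane [-0.0009 -0.0003  0.0404]
((463.9324645996094, -217.9136505126953), (61.79285430908203, 111.57799530029297), 3.778165340423584)
stirrer top [np.float64(0.04036290548173127), np.float64(0.040228722675127115)]
short ((602.7877197265625, 284.9705810546875), (82.8152084350586, 30.635501861572266), 75.38484954833984)
jar ((688.40185546875, 15.152743339538574), (58.94493103027344, 53.53497314453125), 0.013209314085543156)
```

View pics/w11.png

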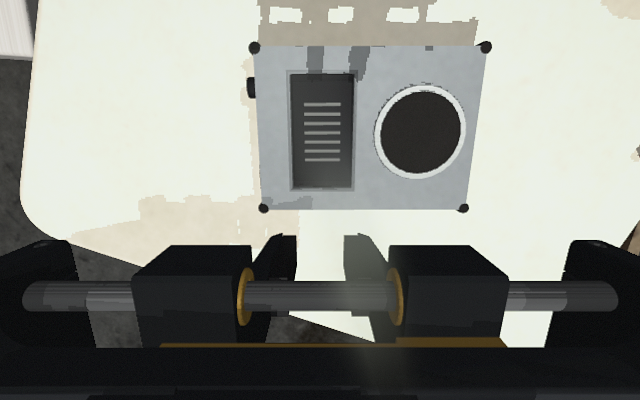

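The pack's face is at 0.0404 and the stirrer's top at 0.0403, level and centred. The robot is clear, and the short pack and jar haven't moved. Handing in.

```bash
python3 - <<'E'
from plant import r
print(r.finish_job())
E
```

```text
the job is handed in; nothing more can be done
None
```

The longer pack is seated in the stirrer's bay, ribbed face up, and I handed the job in at about 21 s. No verdict was reported.

**What I did:**
- I lifted the longer pack out of the near rack slot and stood it on open table.
- I tipped it with one open finger onto its contacts and left it lying free.
- I gripped it again across its width and lowered it onto the catches, where it sat level about 17 mm proud.
- I pressed it in with the closed fingertips. The force rose to about 12 N and then fell away as it went down. It then came to a hard stop, where I pressed to 27 N.

**Last checks:**
- **Flush and level:** the pack's face measured 40.4 mm and the stirrer's top 40.3 mm, with a tilt of about 0.001 rad.
- **Position:** its centre is about 1 mm from my measured bay centre, and its yaw is 3.8° against the bay's 3.85°.
- **Other objects:** the shorter pack and the jar measured within 0.1 mm of where they started, and the gripper is clear of everything.
- **Failed check:** one measurement after pressing was useless because its mask took in the gripper. I moved the arm aside and repeated it; the figures above are from the repeat.
- **Not confirmed:** I did not see the catches themselves. That they snapped in rests on the force drop, the hard stop and the flush height.

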